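# Lock the eight-sided carving block under its hold-down lever

### The job

Two sprung hold-down levers stand raised on the carving bench, each over a piece of wood. Push down the lever over the eight-sided block until it clicks past its catch and stays down by itself, gripping the block where it lies; leave the other lever, over the spoon-shaped blank, up.

Things in the scene. Friction and masses are not known exactly. Their poses are not given: they have to be found in the camera images.
- handle_a (a point): Middle of the top of the dark wood handle (70 x 34 x 18 mm) ending the steel lever over the eight-sided block. x: along the lever to the hinge, z: out of the handle's top. Hinge 200 mm along x, 9 mm below, parallel to y, fixed 75 mm above the bench. Height raised 165 mm; latched 84 mm and 21 mm farther out from the hinge. A straight push down slides a little along the handle.
- lever_a (a joint): That lever's angle, rad: 0 raised 24 degrees (start), grows as pressed. A spring resists with 7 N at the handle at first, fading to none at about 0.3; past that the catch pulls it on down, its rubber foot stops on the block at about 0.42 (level) and it stays. Let go before 0.3 it springs up. End stop 0.45. Base: dark wood board 280 x 120 x 18 mm, fixed to the bench.
- block: Loose eight-sided pale wood block, 88 mm across flats, 40 mm tall, about 150 g, on the base under lever a, its middle about 84 mm from the hinge; origin at the centre of its underside, z up. It already lies where it belongs.
- lever_b (a joint): Angle in rad (0 raised) of the other, identical lever, over a spoon-shaped blank (wide head, narrow stem, 145 mm long across the base, 40 mm tall). To be left up.

How it is judged:
By the outcome, as a careful person would: the job done as asked, in the order asked, and still so for the second after the job is handed in, with the robot touching nothing.
It also fails if it takes over 29 s, if anything falls off the work surface, if the arm or the gripper's body presses on something with over 40 N, if the wrist force passes 120 N, or if a joint passes its speed limit or range.

### The arm

A 6-joint arm with a two-finger parallel gripper is mounted at the origin on the work surface. World frame = base frame: x ahead of the robot, y to its left, z up, the work surface at z = 0. Lengths are in m, angles in rad, forces in N, time in s.
With the tool pointing down it reaches from about 0.15 to 0.775 m from the base axis. Payload 6.1 kg.
Tool frame: the origin (TCP) lies midway between the tips of the shut fingers; the grasp point (between the pads) lies 19 mm behind it; z points along the fingers, y is the line along which they close (so a half turn about z gives the same grasp; the last joint's range is limited). The gripper opens to 85 mm and grips with 20 to 120 N. Pads are 22 mm wide; open, the fingers measure 114 mm over their backs; the gripper's body (76 mm by 85 mm) begins 54 mm behind the grasp point. The pads swing forward as they close: fully open they stand 13 mm farther back than shut.
Start: joints at [1.285, 0.126, -0.04, 1.405, 0, 1.571], TCP at [0.148, 0.504, 0.231] pointing down, gripper open.
Joint ranges: [-2.72, 2.72], [-0.95, 1.95], [-1.27, 1.35], [-1.78, 2.02], [-1.46, 1.47], [-3.14, 3.14]. Speed limits (rad/s): [2.39, 2.39, 3.01, 3.14, 3.14, 3.14].

### API

Orientations are given as [roll, pitch, yaw] about the fixed x, y, z axes, in that order (R = Rz(yaw) Ry(pitch) Rx(roll)).
In Python, from rig import env gives the robot as it stands.
- The arm moves only by the tool arm_command, never from a script. Its argument "commands" is one flat list of numbers, 4 for each row, row after row: the shift along the tool's x, y, z in units of 0.04 m (1.0 is 0.04 m), then the turn about the tool's z in units of 10 degrees (1.0 is 10 degrees). A call has 1 to 12 rows; each row shifts and turns the commanded pose from where the row before left it, along the tool's axes as they then stand; what a row does not reach is not made up. A row lasts 1/8 s, in which the tool goes at most 62.5 mm and 10.7 degrees, less where a joint would pass 70% of its speed; a pose out of reach is approached as far as the arm can. A call with a number of a shift or a turn outside -1 to 1 is refused whole. A call with a gripper value outside its range is refused whole. "grip" is the gripper's target within -1 to 1 (fully open at 1, half-way at 0, shut at -1), set as the call begins (left out, the last holds). The fingers move at their own pace and stop on an object; "newtons" is the grip in N (left out, the last holds). Time passes only in rows, so rows that do not move let the fingers close. It gives the time, the measured TCP pose, the force, the opening and the grip force at its end, in the units of the state.
- env.observe(): the state, without advancing time (a new reading comes with each control period).
- env.read_camera(name): name is "scene" or "top" or "wrist"; returns a dict with "pixels" (400x640x3 uint8, blue, green, red), "fx", "fy", "cx", "cy" (pixels), "camera_from_world" (4x4, takes a point from world to camera coordinates); the wrist camera has in their place "T_tool_cam" (4x4, takes a point from camera to tool coordinates, whose origin is the TCP and whose axes are the flange's). Camera axes: x right, y up, looking along -z (the intrinsics and any distortion apply to the point x, -y, -z); pixel columns grow to the right and rows downward; lengths in m; the calibration is good to about 2 mm. A picture is of the moment at which its call begins: read the wrist's pose just before it. There is no depth.
- env.close_job(): hands the job in; it is judged then, once.
The state is a dict: "time_s": time; "joint_pos": joint angles; "dq": joint speeds; "joint_efforts": joint torques, N m; "ee_pos": TCP position; "tcp_rot": TCP orientation; "wrist_force": force on the tool from outside, world axes, zero at the start; "ft_torque": the same for the moment, N m; "width": finger opening in m; "grip_force": force on a finger pad.
Only numpy, scipy, OpenCV 4.12 (cv2) and the standard library are available. Lean on these libraries where they do the work, as an engineer would, in place of code of your own. Each camera call takes 0.05 s, during which the arm holds its last target. There are 200 camera calls.

## Working session

There is one attempt and no reset: what is moved stays moved. The work goes in short steps, Python scripts to look and compute and a tool call to move; the robot and the scene stay as the last step left them, time stands still between calls to the robot, and variables do not carry over. Pictures are saved under pics/ and viewed, at most 10 in all, crops included, and the job is handed in when it is done.

Besides the shell and the picture viewer there is one more tool, called after "Request:" by a JSON object that holds its "op" and its "data", one argument or row to a line. arm_command: Moves the arm, as the interface text tells. Its arguments: {"type":"object","properties":{"commands":{"type":"array","items":{"type":"number"}},"grip":{"type":"number"},"newtons":{"type":"number"}},"required":["commands"]}

```bash
mkdir -p pics
cat > h.py <<'E'
import numpy as np,cv2
from rig import env
def snap(n,f):
    c=env.read_camera(n); cv2.imwrite(f,c["pixels"]); return c
def ray(c,u,v):
    M=np.linalg.inv(np.array(c["camera_from_world"]))
    d=M[:3,:3]@np.array([(u-c["cx"])/c["fx"],-(v-c["cy"])/c["fy"],-1.]); return M[:3,3],d
def onz(c,u,v,z):
    o,d=ray(c,u,v); return o+d*(z-o[2])/d[2]
E
python3 - <<'E'
from h import *
s=env.observe();print(s["ee_pos"],s["tcp_rot"])
import pickle
cs={}
for n in("top","scene"):
    c=snap(n,f"pics/{n}0.png");cs[n]=c;print({k:v for k,v in c.items() if k!="pixels"})
pickle.dump(cs,open("c.pkl","wb"))
E
```

```text
[0.14790157 0.50330866 0.23051877] [-3.13997681e+00  2.93213663e-05  2.85580093e+00]
{'fx': 386.9447428064991, 'fy': 386.9447428064991, 'cx': 320.3751074998025, 'cy': 204.6463794762106, 'camera_from_world': array([[-0.0068895 , -0.99975008,  0.02126756, -0.02659121],
       [ 0.98281208, -0.00284608,  0.18458688, -0.61479221],
       [-0.18448022,  0.02217372,  0.98258606, -0.80853371],
       [ 0.        ,  0.        ,  0.        ,  1.        ]])}
{'fx': 439.52151280922345, 'fy': 439.52151280922345, 'cx': 317.96116015785293, 'cy': 198.605780603583, 'camera_from_world': array([[-0.79354051,  0.60834913,  0.01431097,  0.48012727],
       [-0.42848465, -0.57531215,  0.69671862,  0.16366742],
       [ 0.43208144,  0.54674242,  0.71720176, -1.30619623],
       [ 0.        ,  0.        ,  0.        ,  1.        ]])}
```

View pics/top0.png

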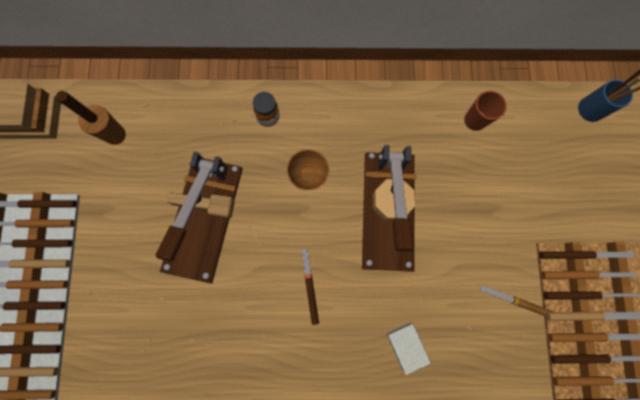

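View pics/scene0.png

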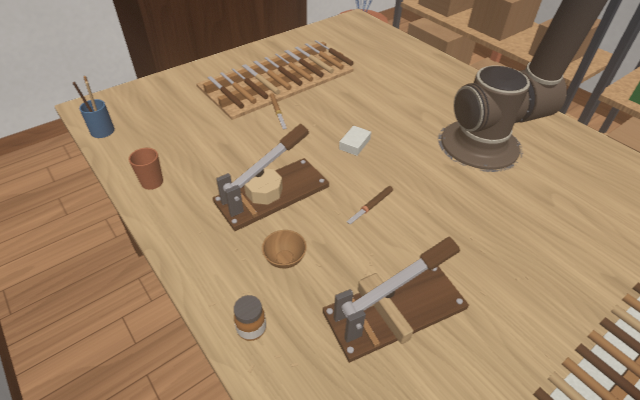

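The top view shows the eight-sided block at (394,200), with its lever's hinge at about (395,155) and its handle at about (402,234). The spoon lever is on the left, with its handle at (171,241). In the scene view, lever a's handle is at about (295,137).

Run:
```python
from h import *
import pickle
cs=pickle.load(open("c.pkl","rb"));t=cs["top"];s=cs["scene"]
print("handle",onz(t,402.5,234,.165),onz(s,295,136,.165))
print("hinge",onz(t,396,157,.09),"block",onz(t,394,200,.058))
print("base corners",[onz(t,*p,.018).round(3) for p in[(370,154),(416,154),(364,269),(413,270)]])
big=lambda c,x,y,w,f:cv2.imwrite(f,cv2.resize(c["pixels"][y:y+w,x:x+w],None,fx=4,fy=4))
a=cv2.resize(t["pixels"][145:285,350:440],None,fx=4,fy=4);b=cv2.resize(s["pixels"][110:250,205:345],None,fx=4,fy=4)[:560,:430]
cv2.imwrite("pics/z.png",np.hstack([a,b]))
```

```text
handle [ 0.53616937 -0.18588339  0.165     ] [ 0.54034923 -0.17861356  0.165     ]
hinge [ 0.71537223 -0.19703888  0.09      ] block [ 0.62472803 -0.19546215  0.058     ]
base corners [array([ 0.746, -0.151,  0.018]), array([ 0.746, -0.262,  0.018]), array([ 0.473, -0.129,  0.018]), array([ 0.47 , -0.241,  0.018])]
```

View pics/z.png

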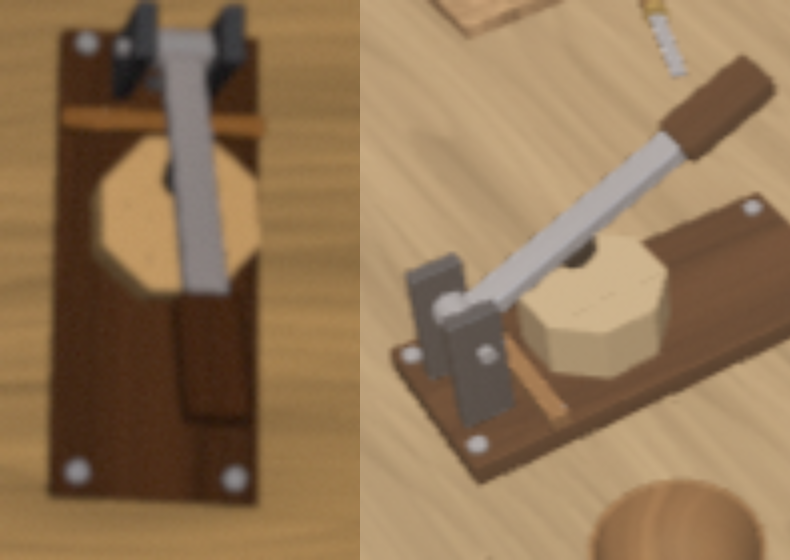

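The handle top is at about (0.537, -0.187, 0.165), and the lever runs along (1, -0.08). I'll shut the gripper, turn the tool to yaw 1.49, then travel across.

Request:
{"op": "arm_command", "data": {
  "commands": [0,0,0,0.98,0,0,0,0.98,0,0,0,0.98,0,0,0,0.98,0,0,0,0.98,0,0,0,0.98,0,0,0,0.98,0,0,0,0.98],
  "grip": -1
}}

```text
time_s: 1.1
ee_pos: [0.1479, 0.5035, 0.2308]
tcp_rot: [-3.141, 0.001, 1.482]
wrist_force: [-0.6, -1.3, 0.2]
width: -0.0
grip_force: 0.0
```

Request:
{"op": "arm_command", "data": {
  "commands": [-0.82,0.55,0,0,-0.82,0.55,0,0,-0.82,0.55,0,0,-0.82,0.55,0,0,-0.82,0.55,0,0,-0.82,0.55,0,0,-0.82,0.55,0,0,-0.82,0.55,0,0,-0.82,0.55,0,0,-0.82,0.55,0,0]
}}

```text
time_s: 2.35
ee_pos: [0.3402, 0.1572, 0.2311]
tcp_rot: [-3.141, 0.0, 1.488]
wrist_force: [-0.0, -0.1, -1.0]
width: -0.0002
grip_force: 0.0
```

Request:
{"op": "arm_command", "data": {
  "commands": [-0.82,0.55,0,0,-0.82,0.55,0,0,-0.82,0.55,0,0,-0.82,0.55,0,0,-0.82,0.55,0,0,-0.82,0.55,0,0,-0.82,0.55,0,0,-0.82,0.55,0,0,-0.82,0.55,0,0,0,0,0,0,0,0,0,0]
}}

```text
time_s: 3.72
ee_pos: [0.5121, -0.1518, 0.2308]
tcp_rot: [-3.14, -0.001, 1.487]
wrist_force: [-0.0, -0.3, -0.3]
width: 0.0
grip_force: 0.0
```

Run:
```python
from h import *
s=env.observe()
c=snap("wrist","pics/w1.png");import pickle
T=np.eye(4);from scipy.spatial.transform import Rotation as R
T[:3,:3]=R.from_euler("xyz",s["tcp_rot"]).as_matrix();T[:3,3]=s["ee_pos"]
c["camera_from_world"]=np.linalg.inv(T@c["T_tool_cam"]);pickle.dump(c,open("w.pkl","wb"))
p=c["camera_from_world"]@[.537,-.187,.165,1];print(c["cx"]+c["fx"]*p[0]/-p[2],c["cy"]+c["fy"]*p[1]/p[2])
```

```text
360.29318650347534 258.6855762359495
```

View pics/w1.png

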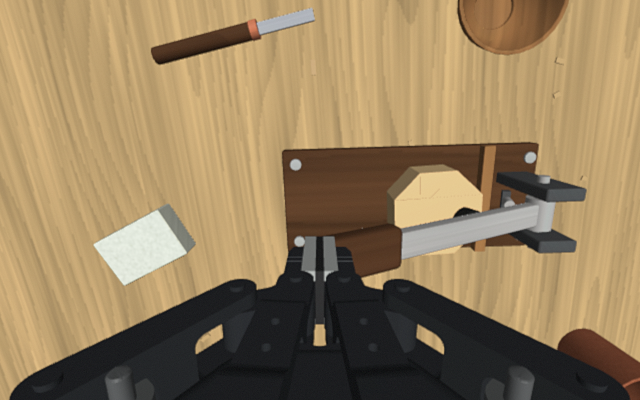

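The wrist view shows lever a's handle partly behind the fingers. Its hinge-side end runs from (402,226) to (402,261), and the hinge pin is at about (543,210). I'll check these against my estimate.

Run:
```python
from h import *
import pickle
c=pickle.load(open("w.pkl","rb"))
for p in[(401,226,.151),(402,260,.151),(543,212,.08),(330,237,.179)]: print(onz(c,*p).round(4))
```

```text
[ 0.569  -0.1705  0.151 ]
[ 0.5692 -0.1975  0.151 ]
[ 0.7192 -0.1948  0.08  ]
[ 0.5172 -0.1635  0.179 ]
```

Request:
{"op": "arm_command", "data": {
  "commands": [-0.75,0.69,0,0,0,0,0.8,0,0,0,0.6,0,0,0,0.2,0,0,0,0,0]
}}

```text
time_s: 4.4
ee_pos: [0.5379, -0.1834, 0.1686]
tcp_rot: [3.14, -0.0, 1.489]
wrist_force: [0.3, 2.1, 7.6]
width: 0.0002
grip_force: 3.0
```

Request:
{"op": "arm_command", "data": {
  "commands": [0,-0.1,0.25,0,0,-0.1,0.25,0,0,-0.08,0.25,0,0,-0.08,0.25,0,0,0,0,0]
}}

```text
time_s: 5.03
ee_pos: [0.5232, -0.1827, 0.1274]
tcp_rot: [3.141, -0.0, 1.488]
wrist_force: [-0.6, -0.5, 2.9]
width: -0.0004
grip_force: 1.2
```

Request:
{"op": "arm_command", "data": {
  "commands": [0,-0.05,0.25,0,0,-0.05,0.25,0,0,-0.03,0.25,0,0,-0.02,0.25,0,0,0,0.1,0,0,0,0,0]
}}

```text
time_s: 5.78
ee_pos: [0.517, -0.1826, 0.0836]
tcp_rot: [-3.141, -0.0, 1.487]
wrist_force: [-2.6, 1.0, 3.9]
width: 0.0
grip_force: 1.9
```

Request:
{"op": "arm_command", "data": {
  "commands": [0,0,0.05,0,0,0,0,0,0,0,-0.3,0,0,0,-0.8,0,0,0,-0.8,0,0,-0.5,-0.8,0,0,-0.8,0,0,0,-0.8,0,0,0,0,0,0]
}}

```text
time_s: 6.9
ee_pos: [0.4324, -0.1756, 0.1899]
tcp_rot: [3.141, 0.0, 1.487]
wrist_force: [0.1, 0.2, 0.0]
width: -0.0001
grip_force: 0.0
```

Run:
```python
from h import *
s=env.observe();print(s["time_s"],s["ee_pos"],s["wrist_force"])
c=snap("scene","pics/s2.png")
cv2.imwrite("pics/s2z.png",cv2.resize(c["pixels"][100:350,190:490],None,fx=2,fy=2))
```

```text
6.9 [ 0.43238345 -0.17557503  0.18992465] [0.13502673 0.16747073 0.02405162]
```

View pics/s2z.png

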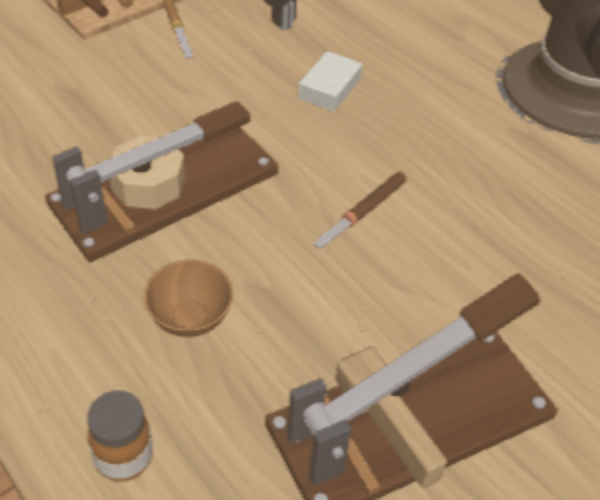

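Lever a lies level with its foot on the block, and its handle is at crop (222,118). Lever b is still up, and the arm is clear. I'll check the handle height and hand in.

Run:
```python
from h import *
import pickle
c=pickle.load(open("c.pkl","rb"))["scene"]
w=onz(c,190+222/2,100+117/2,.084);print(w)
if abs(w[0]-.516)<.015 and abs(w[1]+.183)<.015: print(env.close_job())
```

```text
[ 0.52261082 -0.1804747   0.084     ]
the job is handed in; nothing more can be done
None
```

The lever over the eight-sided block is pressed down and stayed down by itself with its foot on the block; the spoon-blank lever is still up, and I handed the job in at about 7 s with the arm clear.

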